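# Fit the warming plate on the block heater

### The job

The thin blue warming plate lies sunk in the channel of the white plate stand, where it cannot be gripped. Press lightly on it from above and slide it over the low lip at the open end until it overhangs far enough to be gripped by its two long sides; then pick it up there, lay it gently and flat on the bare aluminium block of the heater, centred and square with the block, and release it. Pressing hard while it slides would scratch it, so keep the press light, do not bang or drop the plate, and leave the tip box, bottle and tube rack where they are.

Things in the scene. Friction and masses are not known exactly. Their poses are not given: they have to be found in the camera images.
- plate_center (a point): centre (half-way up) of the loose plate: blue anodised aluminium, 120 x 50 x 4 mm (along its x, y, z), about 0.09 kg, three thin white lines across its upper face. It starts flat on the floor of the stand's channel, its -x end 17 to 21 mm short of the open edge, and leaves the stand -x end first. Slid out, grip the overhanging end from above across the 50 mm width
- plate_front (a point): middle of the plate's -x end face, half-way up its 4 mm thickness; axes as plate_center
- stand_edge (a point): middle of the open edge of the stand, at the height of the channel floor (70 to 86 mm above the table: adjustable feet); x along the channel, inwards, y across, z up. A grey lip lines this edge, 2.5 mm above the floor: crest x 0 to 3 mm, ramp x 3 to 15 mm. The plate slides out to -x, riding up over the lip, so it rises 1 to 1.5 mm under the finger and tilts 2 degrees; past 60 mm overhang it tips off
- block_top (a point): centre of the top face of the heater's bare aluminium block, 100 to 116 mm above the table (adjustable feet): top 96 mm (x) by 32 mm (y); the block stands 45 mm proud of the fixed grey housing (180 x 130 mm), so that fingers have room beside it. The plate must lie on it, long side along this x (either way round)
- tipbox: bystander: purple tip box with pale lid, 88 x 63 x 63 mm, origin at the centre of its underside
- reagent: bystander: clear bottle with blue cap, 56 mm across, 110 mm high, origin at the centre of its underside
- tuberack: bystander: teal tube rack, 75 x 45 x 36 mm, origin at the centre of its underside
- plate: the same blue plate, with its origin at the centre of its underside, axes as plate_center
- stand: the fixed plate stand, 150 x 80 x 70 mm on feet, origin at the centre of its underside, axes as stand_edge. Grey rails 9 mm above the channel floor leave a channel 57 mm wide; a bar 6 mm thick closes its +x end. Friction of plate on stand is about 0.3 (varies): pressed with 5 to 10 N by shut fingers the plate goes along, much less slips, over 12 N scratches it as it slides. Touch down slowly (10 mm/s)
- heater: the fixed block heater: origin at the centre of the underside of its housing, axes as block_top, which is 15 mm towards +x from here
There are look-alikes about, which are no part of the job. Of the things shaped like the plate, the blue one is meant.

How it is judged:
On the way, in this order (a step that is already met when the one before it is completed fails the run):
1. the plate has been slid out over the lip until its end overhangs the stand's open edge by more than 22 mm, still lying in the channel (x of plate_front in the frame of stand_edge below -0.022 m and z of plate_center in the frame of stand_edge between 0 and 0.008 m and angle between plate_center's own z axis and vertical below 0.08 rad), for 0.2 s.
2. the plate has been lifted 13 mm clear of the stand in the fingers (contact force between the fingers and plate above 1 N and contact force between plate and stand below 0.01 N and z of plate_center in the frame of stand_edge above 0.015 m), for 0.2 s.
At the end, for the whole second after the job is handed in: The plate lies flat and at rest on the heater's block, its centre within 12 mm of the block's centre and its length along the block's within 8 degrees, released (horizontal distance between plate_center and block_top below 0.012 m and angle between the x axis of plate_center and the x axis of block_top, either way round below 0.14 rad and z of plate_center in the frame of block_top between 0 and 0.0045 m and angle between plate_center's own z axis and vertical below 0.05 rad and linear speed of plate below 0.02 m/s and contact force between the fingers and plate below 0.01 N); the robot touches nothing.
It fails at once if the plate is scratched or banged on the stand: pressed on it with more than 14 N (friction and weight included) while it slides, or with more than 40 N at any time (contact force between plate and stand above 40 N or (contact force between plate and stand above 14 N and linear speed of plate above 0.01 m/s)).
It fails at once if the plate is banged on the heater with more than 40 N (contact force between plate and heater above 40 N).
It fails at once if the plate is dropped or thrown (moves faster than 0.4 m/s with no finger on it) (linear speed of plate above 0.4 m/s and contact force between the fingers and plate below 0.01 N).
It fails at once if the plate falls to the table (height (world z) of plate_center below 0.063 m).
It fails at once if the tip box, bottle or tube rack is moved more than 15 mm or tipped (distance of any of tipbox, reagent, tuberack from where it was at the start of the episode above 0.015 m or angle between any of tipbox, reagent, tuberack's own z axis and vertical above 0.3 rad).
It also fails if it takes over 72 s, if anything falls off the work surface, if the arm or the gripper's body presses on something with over 40 N, if the wrist force passes 120 N, or if a joint passes its speed limit or range.

### The arm

A 6-joint arm with a two-finger parallel gripper is mounted at the origin on the work surface. World frame = base frame: x ahead of the robot, y to its left, z up, the work surface at z = 0. Lengths are in m, angles in rad, forces in N, time in s.
With the tool pointing down it reaches from about 0.3 to 0.775 m from the base axis. Payload 14.6 kg.
Tool frame: the origin (TCP) lies at the very end of the fingers, on their centre line; the grasp point (between the pads) lies 19 mm behind it (grip_point_offset is the distance from the TCP to the grasp point, in m); z points along the fingers, y is the line along which they close (so a half turn about z gives the same grasp; the last joint's range is limited). The gripper opens to 94 mm and grips with 3 to 60 N. Pads are 16 mm wide; open, the fingers measure 119 mm over their backs; the gripper's body (75 mm by 177 mm) begins 78 mm behind the grasp point.
Start: joints at [-1.393, 0.3, 1.521, -0, 1.321, -0.067], TCP at [0.133, -0.534, 0.205] pointing down, gripper open.
Joint ranges: [-3.03, 3.03], [-0.79, 2.21], [0.23, 2.52], [-1.04, 4.18], [0, 3.07], [-2.55, 2.55]. Speed limits (rad/s): [2.22, 2.22, 2.57, 3.14, 3.14, 3.14].

### API

Orientations are given as a rotation vector (axis times angle).
In Python, from cell import * gives the robot as it stands.
- The arm moves only by the tool jog_arm, never from a script. Its argument "series" is one flat list of numbers, 7 for each row, row after row: the closure in counts, from 0 (fully open) to 255 (shut), then the shift along the tool's x, y, z in m, then the turn, a rotation vector about the tool's x, y, z in rad. A call has 1 to 10 rows; each row is the pose to reach, as a shift and turn from the pose commanded when the call began, along the tool's axes at that moment; what a row does not reach only later rows make up. A row lasts 1/8 s, in which the tool goes at most 62.5 mm and 10.7 degrees, less where a joint would pass 70% of its speed; a pose out of reach is approached as far as the arm can. A call with a gripper value outside its range is refused whole. The fingers move at their own pace and stop on an object; "squeeze" is the grip in N (left out, the last holds). Time passes only in rows, so rows that repeat a pose let the fingers close. It gives the time, the measured TCP pose, the force, the opening and the grip force at its end, in the units of the state.
- get_obs(): the state, without advancing time (a new reading comes with each control period).
- capture(name): name is "scene" or "top" or "wrist"; returns a dict with "img" (400x640x3 uint8, red, green, blue), "mtx" (3x3 intrinsics, pixels), "k1" (the pictures are not rectified: a ray, as slopes to the right and down, at radius r is drawn at 1 + k1 r^2 times it, then the intrinsics apply), "R" (3x3) and "t" (3): a world point X has camera coordinates R X + t; the wrist camera has in their place "tool_from_camera" (4x4, takes a point from camera to tool coordinates, whose origin is the TCP and whose axes are the flange's). Camera axes: x right, y down, z forward; pixel columns grow to the right and rows downward; lengths in m; the calibration is good to about 2 mm. A picture is of the moment at which its call begins: read the wrist's pose just before it. There is no depth.
- close_job(): hands the job in; it is judged then, once.
Trained networks look in a picture, given as the dict that the camera call returned (one of the last four; its "shot" number tells which), for a name from the list of things; names that differ only in an ending like _2 or _b are one class to them, and where a whole thing is asked for, a point or a joint stands for the part that bears it (a point fixed in the world has none). Each returns a list of dicts, best first, with "conf" (0 to 1); they miss things now and then, are a little off and sometimes report something else, mostly with a low value. They report only what shows in the picture. A call takes as long as a camera call. They do not tell look-alikes from the thing itself.
- masks_of(picture, query): "pixels" (400x640 bool, what is visible of it) and "uv" ([column, row] in pixels, amid what is visible of it).
The state is a dict: "time": time; "joints": joint angles; "dq": joint speeds; "tau": joint torques, N m; "tcp_pos": TCP position; "tool_rot": TCP orientation; "ft_force": force on the tool from outside, world axes, zero at the start; "ft_torque": the same for the moment, N m; "grip_width": opening from 0.0 (shut) to 1.0 (fully open); "grasp_force": force on a finger pad.
Only numpy, scipy, OpenCV 4.12 (cv2) and the standard library are available. Lean on these libraries where they do the work, as an engineer would, in place of code of your own. Each camera call takes 0.05 s, during which the arm holds its last target. There are 200 camera calls.

## Working session

There is one attempt and no reset: what is moved stays moved. The work goes in short steps, Python scripts to look and compute and a tool call to move; the robot and the scene stay as the last step left them, time stands still between calls to the robot, and variables do not carry over. Pictures are saved under pics/ and viewed, at most 12 in all, crops included, and the job is handed in when it is done.

Besides the shell and the picture viewer there is one more tool, called after "Request:" by a JSON object that holds its "name" and its "arguments", one argument or row to a line. jog_arm: Moves the arm, as the interface text tells. Its arguments: {"type":"object","properties":{"series":{"type":"array","items":{"type":"number"}},"squeeze":{"type":"number"}},"required":["series"]}

```bash
mkdir -p pics; ls
python3 - <<'E'
from cell import *
import cv2,numpy as np
o=get_obs();print({k:np.round(v,3) for k,v in o.items()})
for n in("scene","top"):
    p=capture(n);cv2.imwrite(f"pics/{n}0.png",p["img"][...,::-1])
    print(n,p["mtx"],p["k1"],p["R"],p["t"])
    for q in("plate","stand","heater","tipbox","reagent","tuberack"):
        print(q,[(np.round(m["uv"]),round(m["conf"],2),m["pixels"].sum()) for m in masks_of(p,q)])
E
```

```text
pics
{'time': np.float64(0.0), 'joints': array([-1.393,  0.3  ,  1.522,  0.   ,  1.321, -0.067]), 'dq': array([ 0.001,  0.001,  0.   , -0.   , -0.001,  0.   ]), 'tau': array([ 3.0000e-03, -5.3180e+01, -3.5274e+01,  7.1000e-02,  2.4000e-02,
       -0.0000e+00]), 'tcp_pos': array([ 0.133, -0.533,  0.205]), 'tool_rot': array([-3.117, -0.383,  0.   ]), 'ft_force': array([ 0.603,  0.565, -0.007]), 'ft_torque': array([ 0.08 ,  0.031, -0.031]), 'grasp_force': np.float64(0.0), 'grip_width': np.float64(1.001)}
scene [[441.16992503   0.         315.22647075]
 [  0.         441.16992503 199.90099986]
 [  0.           0.           1.        ]] -0.08166117704502762 [[-0.64632465  0.76286068 -0.01755072]
 [ 0.47072512  0.38050285 -0.79601221]
 [-0.60056832 -0.52274388 -0.60502606]] [ 0.31155719 -0.22402984  1.43474667]
plate [(array([440., 340.]), 0.82, np.int64(1573)), (array([344., 232.]), 0.76, np.int64(919)), (array([415., 221.]), 0.73, np.int64(691)), (array([423., 274.]), 0.59, np.int64(1082)), (array([301., 322.]), 0.55, np.int64(1332))]
stand [(array([347., 248.]), 0.65, np.int64(2641))]
h
[... 492 characters left out ...]
  0.           1.        ]] -0.06019463634851563 [[ 0.00180358 -0.99932956 -0.03656736]
 [-0.99660338  0.00121439 -0.08234218]
 [ 0.08233138  0.03659167 -0.99593303]] [0.10431737 0.60881412 0.786395  ]
plate [(array([223., 236.]), 0.9, np.int64(1189)), (array([185., 185.]), 0.89, np.int64(1090)), (array([287., 204.]), 0.86, np.int64(1287)), (array([277., 130.]), 0.81, np.int64(1053)), (array([264., 300.]), 0.65, np.int64(1200))]
stand [(array([298., 209.]), 0.89, np.int64(1583))]
heater [(array([470., 205.]), 0.59, np.int64(5560))]
tipbox [(array([363., 157.]), 0.87, np.int64(1261)), (array([291., 201.]), 0.63, np.int64(1317))]
reagent [(array([382., 208.]), 0.71, np.int64(578))]
tuberack []
```

View pics/top0.png

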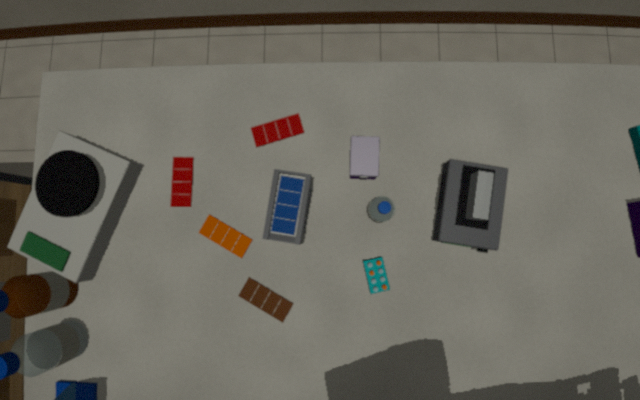

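View pics/scene0.png

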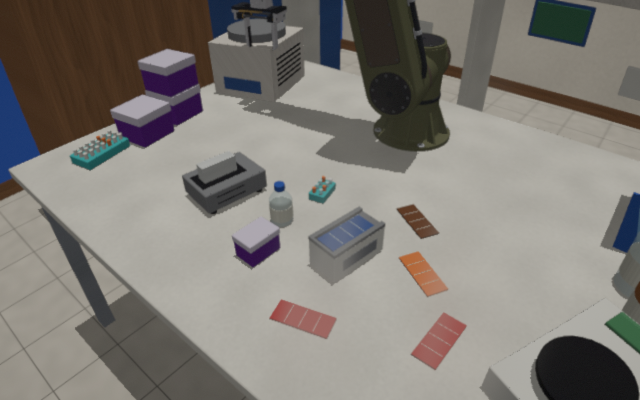

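The top view shows the blue plate in the stand at (287,204), with the heater at (470,205) and its pale block at about (481,195). Red, orange and brown look-alikes lie on the table. I'll zoom in to find the open end.

```bash
cat > h.py <<'E'
from cell import *
import cv2,numpy as np
from scipy.spatial.transform import Rotation as Rn
def ray(p,uv,obs=None):
    K=p["mtx"];d=(np.array(uv,float)-K[:2,2])/K[0,0]
    u=d.copy()
    for _ in range(20):u=d/(1+p["k1"]*(u@u))
    v=np.r_[u,1]
    if "R" in p:R=p["R"];return -R.T@p["t"],R.T@v
    T=p["tool_from_camera"];W=Rn.from_rotvec(obs["tool_rot"]).as_matrix()
    return W@T[:3,3]+obs["tcp_pos"],W@T[:3,:3]@v
def onz(p,uv,z,obs=None):
    c,d=ray(p,uv,obs);return c+d*(z-c[2])/d[2]
def proj(p,X,obs=None):
    if "R" in p:c=p["R"]@X+p["t"]
    else:
        T=p["tool_from_camera"];W=Rn.from_rotvec(obs["tool_rot"]).as_matrix()
        c=np.linalg.inv(T)@np.r_[W.T@(X-obs["tcp_pos"]),1];c=c[:3]
    u=c[:2]/c[2];u=u*(1+p["k1"]*(u@u));return u*p["mtx"][0,0]+p["mtx"][:2,2]
def pair(p1,a,p2,b):
    c1,d1=ray(p1,a);c2,d2=ray(p2,b)
    s=np.linalg.lstsq(np.c_[d1,-d2],c2-c1,rcond=None)[0]
    A=c1+s[0]*d1;B=c2+s[1]*d2;return (A+B)/2,np.linalg.norm(A-B)
def blue(img,lo=(100,90,40),hi=(125,255,255)):
    return cv2.inRange(cv2.cvtColor(img,cv2.COLOR_RGB2HSV),lo,hi)
E
python3 - <<'E'
from h import *
s=cv2.imread("pics/scene0.png");t=cv2.imread("pics/top0.png")
def c(i,x,y,w,h,k):return cv2.resize(i[y:y+h,x:x+w],None,fx=k,fy=k,interpolation=cv2.INTER_CUBIC)
a=np.vstack([c(s,300,200,100,75,4),c(s,180,145,100,75,4)])
b=np.vstack([c(t,245,160,100,75+12,4)[:300],c(t,425,150,100,75,4)]) if 0 else np.vstack([c(t,245,163,100,85,4)[:300],c(t,425,150,100,75,4)])
b[:300]=cv2.resize(t[163:248,245:345],(400,300),interpolation=cv2.INTER_CUBIC)
b[300:]=cv2.resize(t[155:255,425:525],(400,300),interpolation=cv2.INTER_CUBIC)
cv2.imwrite("pics/z0.png",np.hstack([a,b]))
E
```

```text
(no output)
```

View pics/z0.png

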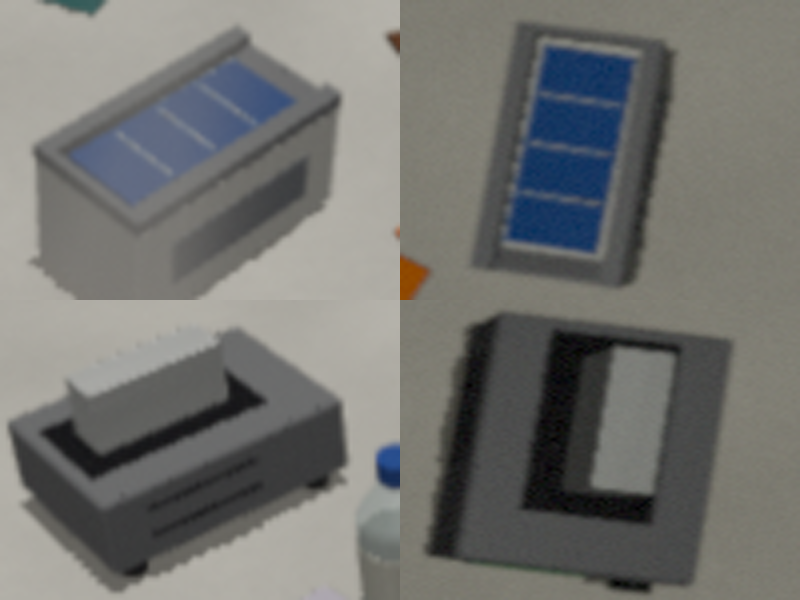

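Run:
```python
from h import *
ps=capture("scene");pt=capture("top");o=get_obs();pw=capture("wrist")
print(np.round(pw["tool_from_camera"],3),pw["mtx"][0],pw["k1"])
def rect(p,roi,z):
    x,y,w,h=roi;m=np.zeros((400,640),np.uint8);m[y:y+h,x:x+w]=blue(p["img"])[y:y+h,x:x+w]
    m=cv2.morphologyEx(m,cv2.MORPH_CLOSE,np.ones((5,5)))
    c=max(cv2.findContours(m,0,2)[0],key=cv2.contourArea)[:,0]
    P=np.array([onz(p,u,z)[:2] for u in c])
    return cv2.minAreaRect((P*1000).astype(np.float32))
for z in (.07,.078,.086,.094):
    print(z,rect(pt,(255,160,65,90),z),rect(ps,(305,205,85,60),z))
top=[(478.75,170),(495,171.7),(490,220),(473,217.7)]
for z in(.1,.108,.116):
    P=np.array([onz(pt,u,z) for u in top]);print(z,P.mean(0),P[0]-P[3],P[1]-P[2],np.linalg.norm(P[0]-P[3]),np.linalg.norm(P[0]-P[1]))
sc=[(197,165),(235.5,156.3)]
print([pair(pt,(473,217.7),ps,(235,156.5)),pair(pt,(478.75,170),ps,(200.5,168.5)),pair(pt,(495,171.7),ps,(197,165))])
for n,u,z in(("tipbox",(363,157),.063),("bottle",(382,208),.1),("rack",(375,275),.036)):print(n,onz(pt,u,z))
```

```text
[[-0.    -0.961 -0.275  0.081]
 [ 1.    -0.001  0.001 -0.001]
 [-0.001 -0.275  0.961 -0.178]
 [ 0.     0.     0.     1.   ]] [295.67789625   0.         317.65682427] -0.02618589538801965
0.07 ((598.83349609375, 186.281982421875), (48.71687698364258, 118.83690643310547), 80.10405731201172) ((560.1476440429688, 188.09918212890625), (42.93479537963867, 52.77174758911133), 82.4752197265625)
0.078 ((598.2388916015625, 185.11874389648438), (48.20884323120117, 117.59770202636719), 80.1041030883789) ((567.9320068359375, 193.3388214111328), (42.38541793823242, 52.09648132324219), 82.47518157958984)
0.086 ((597.644287109375, 183.95547485351562), (47.70082092285156, 116.35842895507812), 80.10414123535156) ((575.7162475585938, 198.57843017578125), (41.83603286743164, 51.421146392822266), 82.47514343261719)
0.094 ((597.049560546875, 182.79220581054688), (47.192779541015625, 115.11914825439453), 80.10408782958984) ((583.5005493164062, 203.81808471679688), (41.28662872314453, 50.74592208862305), 82.47520446777344)
0.1 [ 0.6165372  -0.22177831  0.1       ] [ 0.0979546  -0.01510067  0.        ] [ 0.0991793  -0.01399937  0.        ] 0.09911172451346194 0.033760666572189346
0.108 [ 0.61572624 -0.21856036  0.108     ] [ 0.09689153 -0.01493678  0.        ] [ 0.09810294 -0.01384744  0.        ] 0.09803609278976246 0.033394271535108204
0.116 [ 0.61491528 -0.21534241  0.116     ] [ 0.09582845 -0.0147729   0.        ] [ 0.09702657 -0.01369551  0.        ] 0.09696046106606299 0.03302787649802701
[(array([ 0.56912727, -0.19583021,  0.10224451]), np.float64(0.0012506077434850094)), (array([ 0.66666415, -0.20940993,  0.10932343]), np.float64(0.0019068714707859795)), (array([ 0.66046522, -0.24018148,  0.10570784]), np.float64(0.0075877231822627))]
tipbox [0.70281459 0.02295222 0.063     ]
bottle [ 0.589588   -0.01244558  0.1       ]
rack [ 0.44693834 -0.00344312  0.036     ]
```

```bash
cat >> h.py <<'E'
def goto(pos,yaw,o=None):
    "tool-frame shift and turn to reach pos with tool x at world yaw, pointing down"
    o=o or get_obs();W=Rn.from_rotvec(o["tool_rot"])
    c,s=np.cos(yaw),np.sin(yaw)
    G=Rn.from_matrix(np.array([[c,s,0],[s,-c,0],[0,0,-1]]))
    sh=W.inv().apply(np.array(pos)-o["tcp_pos"]);r=(W.inv()*G).as_rotvec()
    print("t",round(float(o["time"]),2),"tcp",np.round(o["tcp_pos"],4),"shift",np.round(sh,4),"turn",np.round(r,4),"ft",np.round(o["ft_force"],2));return sh,r
E
python3 - <<'E'
from h import *
goto((.598,.185,.2),2.968); goto((.4,-.2,.22),1.8)
E
```

```text
t 0.85 tcp [ 0.1333 -0.5336  0.2055] shift [ 0.625  -0.5845  0.0055] turn [-0.     -0.     -2.7232] ft [ 0.5  -0.47 -0.57]
t 0.85 tcp [ 0.1333 -0.5336  0.2055] shift [ 0.3396 -0.259  -0.0145] turn [-0.     -0.     -1.5552] ft [ 0.5  -0.47 -0.57]
```

Request:
{"name": "jog_arm", "arguments": {
  "series": [0, 0.34, -0.26, -0.015, 0, 0, -1.56, 0, 0.34, -0.26, -0.015, 0, 0, -1.56, 0, 0.34, -0.26, -0.015, 0, 0, -1.56, 0, 0.34, -0.26, -0.015, 0, 0, -1.56, 0, 0.34, -0.26, -0.015, 0, 0, -1.56, 0, 0.34, -0.26, -0.015, 0, 0, -1.56, 0, 0.625, -0.5845, 0.0055, 0, 0, -2.723, 0, 0.625, -0.5845, 0.0055, 0, 0, -2.723, 0, 0.625, -0.5845, 0.0055, 0, 0, -2.723, 0, 0.625, -0.5845, 0.0055, 0, 0, -2.723]
}}

```text
time: 2.1
tcp_pos: [0.4869, -0.019, 0.2092]
tool_rot: [1.527, 2.745, 0.0]
ft_force: [1.7, -1.3, -0.3]
grip_width: 1.001
grasp_force: 0.0
```

Run:
```python
from h import *
goto((.598,.185,.2),2.968)
print(get_obs()["joints"])
```

```text
t 2.1 tcp [ 0.4869 -0.019   0.2092] shift [0.1148 0.202  0.0092] turn [ 3.000e-04  6.000e-04 -8.419e-01] ft [ 1.67 -1.29 -0.27]
[-1.14150726e-01  1.56076521e-01  1.68867135e+00 -5.00513912e-05
  1.29616003e+00 -6.69442309e-01]
```

Request:
{"name": "jog_arm", "arguments": {
  "series": [0, 0.115, 0.202, 0.01, 0, 0, -0.842, 0, 0.115, 0.202, 0.01, 0, 0, -0.842, 0, 0.115, 0.202, 0.01, 0, 0, -0.842, 0, 0.115, 0.202, 0.01, 0, 0, -0.842, 0, 0.115, 0.202, 0.01, 0, 0, -0.842, 0, 0.115, 0.202, 0.01, 0, 0, -0.842, 0, 0.115, 0.202, 0.01, 0, 0, -0.842]
}}

```text
time: 2.98
tcp_pos: [0.5984, 0.182, 0.1992]
tool_rot: [0.286, 3.128, 0.0]
ft_force: [-0.0, -0.1, -0.5]
grip_width: 1.002
grasp_force: 0.0
```

Run:
```python
from h import *
o=get_obs();p=capture("wrist");goto((.598,.185,.2),2.968,o)
cv2.imwrite("pics/w1.png",p["img"][...,::-1])
m=cv2.morphologyEx(blue(p["img"]),cv2.MORPH_CLOSE,np.ones((7,7)))
c=max(cv2.findContours(m,0,2)[0],key=cv2.contourArea)[:,0]
for z in(.074,.082,.09):
    P=np.array([onz(p,u,z,o)[:2] for u in c]);print(z,cv2.minAreaRect((P*1000).astype(np.float32)))
```

```text
t 2.98 tcp [0.5984 0.182  0.1992] shift [ 0.0009  0.0028 -0.0008] turn [ 0.0001  0.0002 -0.0089] ft [-0.01 -0.09 -0.45]
0.074 ((599.8639526367188, 185.16995239257812), (49.19960021972656, 119.79070281982422), 80.33023071289062)
0.082 ((597.7447509765625, 185.49197387695312), (47.900978088378906, 116.6287612915039), 80.33023834228516)
0.09 ((595.62548828125, 185.8140106201172), (46.602333068847656, 113.4668197631836), 80.33023834228516)
```

View pics/w1.png

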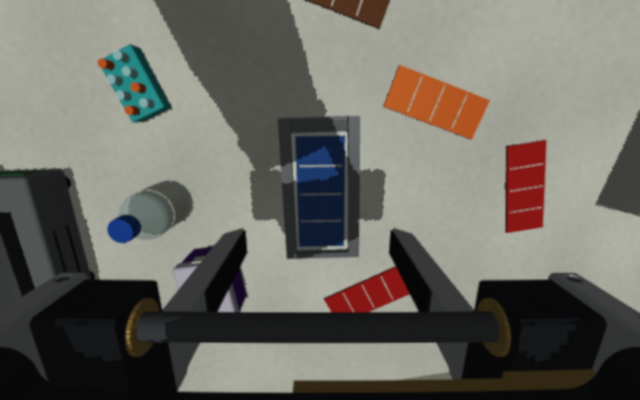

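The wrist view shows the blue plate in the stand at (320,191), with the open, lip end towards the image top, which is the robot side. The plate centre is at about (0.599, 0.185) with its top at z ≈ 0.075, and yaw −9.7°. I'll shut the fingers and come down.

Run:
```python
from h import *
goto((.609,.1835,.097),2.972)
```

```text
t 3.02 tcp [0.5984 0.182  0.1992] shift [-0.0101  0.0034  0.1022] turn [ 0.0001  0.0003 -0.0127] ft [-0.52 -0.75  0.38]
```

Request:
{"name": "jog_arm", "arguments": {
  "series": [255, -0.01, 0.0034, 0.03, 0, 0, -0.0127, 255, -0.01, 0.0034, 0.06, 0, 0, -0.0127, 255, -0.01, 0.0034, 0.08, 0, 0, -0.0127, 255, -0.01, 0.0034, 0.09, 0, 0, -0.0127, 255, -0.01, 0.0034, 0.096, 0, 0, -0.0127, 255, -0.01, 0.0034, 0.1, 0, 0, -0.0127, 255, -0.01, 0.0034, 0.102, 0, 0, -0.0127, 255, -0.01, 0.0034, 0.102, 0, 0, -0.0127],
  "squeeze": 10
}}

```text
time: 4.03
tcp_pos: [0.609, 0.1841, 0.0972]
tool_rot: [0.262, 3.13, 0.0]
ft_force: [-0.3, 0.2, 0.7]
grip_width: 0.183
grasp_force: 0.0
```

Run:
```python
from h import *
print(get_obs()["grip_width"])
for _ in range(3):goto((.609,.1835,.090),2.972);capture("top")
```

```text
0.1834072868959603
t 4.03 tcp [0.609  0.1841 0.0972] shift [-0.0001 -0.0006  0.0072] turn [0.0001 0.0003 0.0025] ft [-0.34  0.23  0.68]
t 4.08 tcp [0.609  0.1841 0.0973] shift [-0.0001 -0.0006  0.0073] turn [0.0002 0.0004 0.0025] ft [0.35 0.27 1.06]
t 4.12 tcp [0.609  0.1841 0.0973] shift [-0.0001 -0.0006  0.0073] turn [0.0002 0.0004 0.0025] ft [-0.24 -0.5   0.98]
```

Request:
{"name": "jog_arm", "arguments": {
  "series": [255, 0, 0, 0.002, 0, 0, 0, 255, 0, 0, 0.004, 0, 0, 0, 255, 0, 0, 0.006, 0, 0, 0, 255, 0, 0, 0.008, 0, 0, 0, 255, 0, 0, 0.01, 0, 0, 0, 255, 0, 0, 0.0115, 0, 0, 0, 255, 0, 0, 0.013, 0, 0, 0, 255, 0, 0, 0.014, 0, 0, 0, 255, 0, 0, 0.015, 0, 0, 0]
}}

```text
time: 5.3
tcp_pos: [0.6089, 0.184, 0.0819]
tool_rot: [0.262, 3.131, 0.0]
ft_force: [0.6, 0.4, 0.2]
grip_width: 0.003
grasp_force: 0.0
```

Request:
{"name": "jog_arm", "arguments": {
  "series": [255, 0, 0, 0.001, 0, 0, 0, 255, 0, 0, 0.002, 0, 0, 0, 255, 0, 0, 0.003, 0, 0, 0]
}}

```text
time: 5.68
tcp_pos: [0.6089, 0.184, 0.0789]
tool_rot: [0.262, 3.131, -0.0]
ft_force: [-1.0, 0.0, 0.1]
grip_width: 0.008
grasp_force: 0.0
```

Request:
{"name": "jog_arm", "arguments": {
  "series": [255, 0, 0, 0.001, 0, 0, 0, 255, 0, 0, 0.002, 0, 0, 0]
}}

```text
time: 5.92
tcp_pos: [0.6093, 0.1841, 0.0782]
tool_rot: [0.262, 3.129, 0.001]
ft_force: [-5.1, -1.8, 15.2]
grip_width: 0.003
grasp_force: 7.4
```

Request:
{"name": "jog_arm", "arguments": {
  "series": [255, 0, 0, 0.001, 0, 0, 0, 255, 0, 0, 0.001, 0, 0, 0]
}}

```text
time: 6.18
tcp_pos: [0.6097, 0.1842, 0.0782]
tool_rot: [0.262, 3.128, 0.001]
ft_force: [-4.6, -1.5, 15.9]
grip_width: 0.007
grasp_force: 8.1
```

Request:
{"name": "jog_arm", "arguments": {
  "series": [255, 0, 0, -0.001, 0, 0, 0, 255, 0, 0, -0.0015, 0, 0, 0]
}}

```text
time: 6.42
tcp_pos: [0.6095, 0.1842, 0.0783]
tool_rot: [0.262, 3.129, 0.001]
ft_force: [1.9, 1.6, 4.4]
grip_width: 0.007
grasp_force: 2.4
```

Run:
```python
from h import *
for _ in range(3):goto((.609,.1835,.078),2.972);capture("top")
```

```text
t 6.42 tcp [0.6095 0.1842 0.0783] shift [ 0.0004 -0.0008  0.0003] turn [0.0008 0.0018 0.0026] ft [1.87 1.55 4.37]
t 6.47 tcp [0.6095 0.1842 0.0783] shift [ 0.0004 -0.0008  0.0003] turn [0.0008 0.0017 0.0025] ft [0.8  0.43 7.5 ]
t 6.53 tcp [0.6095 0.1842 0.0783] shift [ 0.0004 -0.0008  0.0003] turn [0.0008 0.0017 0.0025] ft [ 0.9  -0.65  8.86]
```

Request:
{"name": "jog_arm", "arguments": {
  "series": [255, 0.001, 0, 0, 0, 0, 0, 255, 0.002, 0, 0, 0, 0, 0, 255, 0.003, 0, 0, 0, 0, 0, 255, 0.004, 0, 0, 0, 0, 0, 255, 0.005, 0, 0, 0, 0, 0, 255, 0.006, 0, 0, 0, 0, 0]
}}

```text
time: 7.32
tcp_pos: [0.6039, 0.185, 0.0784]
tool_rot: [0.262, 3.128, 0.001]
ft_force: [3.0, -0.4, 7.1]
grip_width: 0.004
grasp_force: 3.8
```

```bash
cat > b.py <<'E'
from h import *
f=[]
for _ in range(3):
    f.append(get_obs()["ft_force"]);p=capture("top")
o=get_obs();print(round(float(o["time"]),2),"tcp",np.round(o["tcp_pos"],4),"ft",np.round(f,1).tolist())
m=np.zeros((400,640),np.uint8);m[165:260,255:320]=cv2.morphologyEx(blue(p["img"]),cv2.MORPH_CLOSE,np.ones((5,5)))[165:260,255:320]
c=max(cv2.findContours(m,0,2)[0],key=cv2.contourArea)[:,0]
P=np.array([onz(p,u,.0785)[:2] for u in c])
s=P@[.986,-.168];print("plate along-x extent",np.round([s.min(),s.max()],4))
E
python3 b.py
```

```text
7.47 tcp [0.6038 0.185  0.0783] ft [[3.0, -0.4, 7.1], [2.1, -0.2, 7.3], [1.8, 0.1, 6.9]]
plate along-x extent [0.5176 0.5332]
```

```bash
cat > b.py <<'E'
from h import *
f=[]
for _ in range(2):
    f.append(get_obs()["ft_force"]);o=get_obs();p=capture("wrist")
print(round(float(o["time"]),2),"tcp",np.round(o["tcp_pos"],4),"ft",np.round(f,1).tolist())
m=cv2.morphologyEx(blue(p["img"],(100,90,25)),cv2.MORPH_OPEN,np.ones((5,5)))
v,u=np.nonzero(m)
P=np.array([onz(p,q,.0785,o)[:2] for q in zip(u,v)])
u_=np.array([.986,-.168]);s=P@u_;l=P@[.168,.986]
k=abs(l-(o["tcp_pos"][:2]@[.168,.986]))<.02
print("front s",np.round(np.percentile(s[k],.3),4),"tcp s",round(o["tcp_pos"][:2]@u_,4))
import sys
if len(sys.argv)>1:cv2.imwrite(sys.argv[1],p["img"][...,::-1])
E
python3 b.py pics/w2.png
```

```text
7.53 tcp [0.6038 0.185  0.0784] ft [[1.0, -0.4, 7.5], [1.4, -0.8, 7.7]]
front s 0.4947 tcp s 0.5642
```

View pics/w2.png

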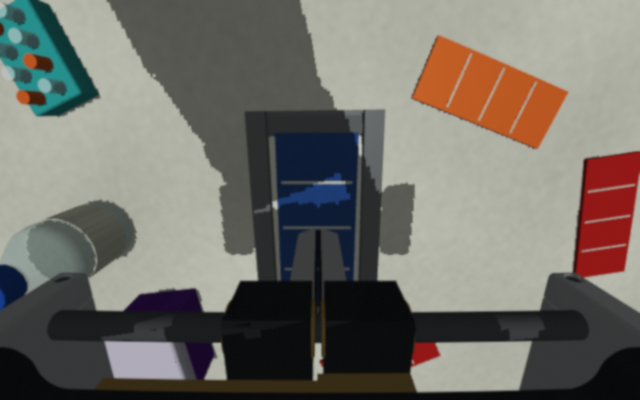

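The wrist view shows the plate's front end at row 132 and the stand's open edge at row 110. The plate is moving with the finger under a press of about 7 N. Next it goes up the ramp.

Request:
{"name": "jog_arm", "arguments": {
  "series": [255, 0.001, 0, 0, 0, 0, 0, 255, 0.002, 0, -0.0001, 0, 0, 0, 255, 0.003, 0, -0.0002, 0, 0, 0, 255, 0.004, 0, -0.0003, 0, 0, 0, 255, 0.005, 0, -0.0004, 0, 0, 0, 255, 0.006, 0, -0.0005, 0, 0, 0]
}}

```text
time: 8.32
tcp_pos: [0.598, 0.186, 0.0789]
tool_rot: [0.262, 3.128, 0.001]
ft_force: [4.0, -1.4, 7.1]
grip_width: 0.007
grasp_force: 3.7
```

```bash
python3 b.py
```

```text
8.38 tcp [0.5978 0.1861 0.0789] ft [[4.0, -1.4, 7.1], [3.7, 0.2, 7.0]]
front s 0.4887 tcp s 0.5582
```

Request:
{"name": "jog_arm", "arguments": {
  "series": [255, 0.001, 0, -0.0001, 0, 0, 0, 255, 0.002, 0, -0.0002, 0, 0, 0, 255, 0.003, 0, -0.0003, 0, 0, 0, 255, 0.004, 0, -0.0004, 0, 0, 0, 255, 0.005, 0, -0.0005, 0, 0, 0, 255, 0.006, 0, -0.0005, 0, 0, 0, 255, 0.007, 0, -0.0005, 0, 0, 0, 255, 0.008, 0, -0.0005, 0, 0, 0]
}}

```text
time: 9.43
tcp_pos: [0.59, 0.1873, 0.0793]
tool_rot: [0.262, 3.128, 0.001]
ft_force: [2.9, -0.4, 7.8]
grip_width: 0.009
grasp_force: 3.9
```

```bash
python3 b.py
```

```text
9.47 tcp [0.5899 0.1874 0.0793] ft [[2.9, -0.4, 7.8], [1.9, -0.6, 8.0]]
front s 0.4806 tcp s 0.5501
```

Request:
{"name": "jog_arm", "arguments": {
  "series": [255, 0.0011, 0, 0, 0, 0, 0, 255, 0.0022, 0, 0, 0, 0, 0, 255, 0.0033, 0, 0, 0, 0, 0, 255, 0.0044, 0, 0, 0, 0, 0, 255, 0.0055, 0, -0.0001, 0, 0, 0, 255, 0.0066, 0, -0.0001, 0, 0, 0, 255, 0.0077, 0, -0.0001, 0, 0, 0, 255, 0.0088, 0, -0.0001, 0, 0, 0, 255, 0.0099, 0, -0.0001, 0, 0, 0, 255, 0.011, 0, -0.0001, 0, 0, 0]
}}

```text
time: 10.78
tcp_pos: [0.5791, 0.1892, 0.0794]
tool_rot: [0.262, 3.128, 0.001]
ft_force: [2.0, -1.0, 8.2]
grip_width: 0.006
grasp_force: 4.0
```

Request:
{"name": "jog_arm", "arguments": {
  "series": [255, 0.0011, 0, 0, 0, 0, 0, 255, 0.0022, 0, 0, 0, 0, 0, 255, 0.0033, 0, 0, 0, 0, 0, 255, 0.0044, 0, 0, 0, 0, 0, 255, 0.0055, 0, -0.0001, 0, 0, 0, 255, 0.0066, 0, -0.0001, 0, 0, 0, 255, 0.0077, 0, -0.0001, 0, 0, 0, 255, 0.0088, 0, -0.0001, 0, 0, 0, 255, 0.0099, 0, -0.0001, 0, 0, 0, 255, 0.011, 0, -0.0001, 0, 0, 0]
}}

```text
time: 12.02
tcp_pos: [0.5684, 0.1911, 0.0796]
tool_rot: [0.262, 3.128, 0.001]
ft_force: [2.2, -0.9, 8.8]
grip_width: 0.004
grasp_force: 4.1
```

```bash
python3 b.py
```

```text
12.07 tcp [0.5682 0.1911 0.0796] ft [[2.2, -0.9, 8.8], [2.8, -0.6, 8.3]]
front s 0.4593 tcp s 0.5282
```

Request:
{"name": "jog_arm", "arguments": {
  "series": [255, 0.001, 0, 0, 0, 0, 0, 255, 0.002, 0, -0.0001, 0, 0, 0, 255, 0.003, 0, -0.0001, 0, 0, 0, 255, 0.004, 0, -0.0001, 0, 0, 0, 255, 0.005, 0, -0.0001, 0, 0, 0, 255, 0.006, 0, -0.0002, 0, 0, 0, 255, 0.007, 0, -0.0002, 0, 0, 0, 255, 0.008, 0, -0.0002, 0, 0, 0, 255, 0.009, 0, -0.0002, 0, 0, 0, 255, 0.01, 0, -0.0002, 0, 0, 0]
}}

```text
time: 13.38
tcp_pos: [0.5585, 0.1927, 0.0798]
tool_rot: [0.262, 3.128, 0.001]
ft_force: [2.9, -0.1, 8.1]
grip_width: 0.005
grasp_force: 4.1
```

Request:
{"name": "jog_arm", "arguments": {
  "series": [255, 0.001, 0, 0, 0, 0, 0, 255, 0.002, 0, -0.0001, 0, 0, 0, 255, 0.003, 0, -0.0001, 0, 0, 0, 255, 0.004, 0, -0.0001, 0, 0, 0, 255, 0.005, 0, -0.0001, 0, 0, 0, 255, 0.006, 0, -0.0002, 0, 0, 0, 255, 0.007, 0, -0.0002, 0, 0, 0, 255, 0.008, 0, -0.0002, 0, 0, 0, 255, 0.008, 0, -0.0002, 0, 0, 0, 255, 0.008, 0, -0.0002, 0, 0, 0]
}}

```text
time: 14.62
tcp_pos: [0.5505, 0.1941, 0.0799]
tool_rot: [0.262, 3.129, 0.001]
ft_force: [1.8, 0.2, 7.2]
grip_width: 0.005
grasp_force: 4.2
```

```bash
python3 b.py pics/w3.png
```

```text
14.68 tcp [0.5505 0.1941 0.0799] ft [[1.8, 0.2, 7.2], [1.7, 0.1, 8.7]]
front s 0.4413 tcp s 0.5102
```

View pics/w3.png

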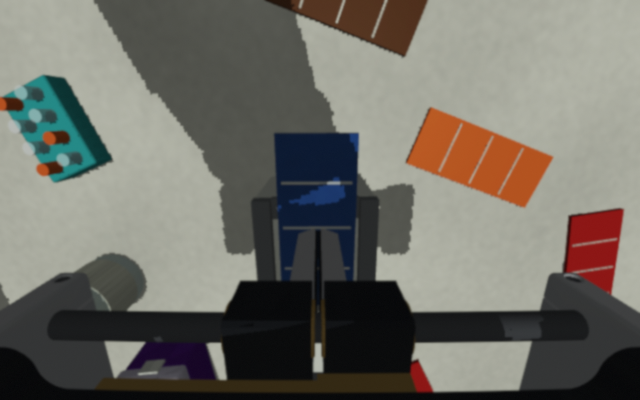

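The plate now overhangs by about 40 mm and is centred on the tool. I'll lift off, open and move over the overhang.

Request:
{"name": "jog_arm", "arguments": {
  "series": [255, 0, 0, -0.004, 0, 0, 0, 255, 0, 0, -0.02, 0, 0, 0, 0, 0, 0, -0.045, 0, 0, 0, 0, 0.03, 0, -0.045, 0, 0, 0, 0, 0.0485, 0, -0.045, 0, 0, 0, 0, 0.0485, 0, -0.045, 0, 0.03, 0, 0, 0.0485, 0, -0.045, 0, 0.03, 0, 0, 0.0485, 0, -0.045, 0, 0.03, 0, 0, 0.0485, 0, -0.045, 0, 0.03, 0, 0, 0.0485, 0, -0.045, 0, 0.03, 0]
}}

```text
time: 15.98
tcp_pos: [0.502, 0.202, 0.124]
tool_rot: [-0.26, -3.101, -0.004]
ft_force: [0.2, -1.3, 0.5]
grip_width: 0.82
grasp_force: 0.0
```

Run:
```python
from h import *
o=get_obs();p=capture("wrist");goto((.5,.2,.0604),2.972,o);print(o["grip_width"])
m=cv2.morphologyEx(blue(p["img"],(100,90,25)),cv2.MORPH_CLOSE,np.ones((7,7)))
c=max(cv2.findContours(m,0,2)[0],key=cv2.contourArea)[:,0]
P=np.array([onz(p,u,.080,o)[:2] for u in c]);r=cv2.minAreaRect((P*1000).astype(np.float32));print(r)
Q=P@np.array([[.986,.168],[-.168,.986]]);print("s",Q[:,0].min(),Q[:,0].max(),"l",Q[:,1].min(),Q[:,1].max(),"tcp",o["tcp_pos"][:2]@np.array([[.986,.168],[-.168,.986]]))
cv2.imwrite("pics/w4.png",p["img"][...,::-1])
```

```text
t 15.97 tcp [0.502 0.202 0.124] shift [-0.0003 -0.0023  0.0636] turn [-0.0001 -0.0301  0.0024] ft [ 0.2  -1.29  0.53]
0.8199726608123205
((533.6802368164062, 196.70726013183594), (49.45616912841797, 106.20380401611328), 80.89479064941406)
s 0.44021005150603304 0.5461199666454888 l 0.258420012576215 0.308333934910473 tcp [0.46102849 0.28352261]
```

View pics/w4.png

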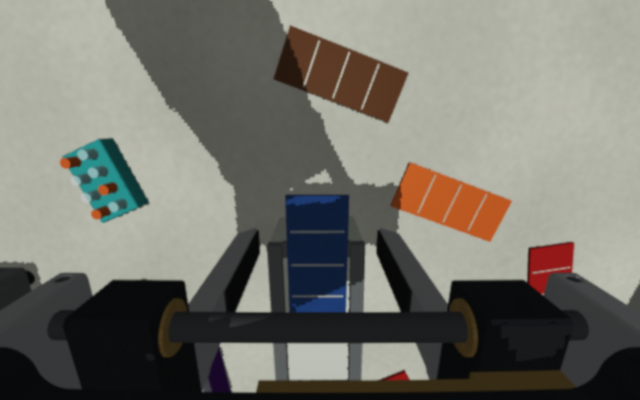

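The plate's overhanging end is centred between the fingers (front s 0.440, lateral offset 0.1 mm). I'll descend and grip.

Request:
{"name": "jog_arm", "arguments": {
  "series": [0, -0.0006, 0, 0.02, 0, 0, 0, 0, -0.0012, 0, 0.04, 0, 0, 0, 0, -0.0016, 0, 0.055, 0, 0, 0, 0, -0.0019, 0, 0.0635, 0, 0, 0, 0, -0.0019, 0, 0.0635, 0, 0, 0, 200, -0.0019, 0, 0.0635, 0, 0, 0, 255, -0.0019, 0, 0.0635, 0, 0, 0, 255, -0.0019, 0, 0.0635, 0, 0, 0, 255, -0.0019, 0, 0.0635, 0, 0, 0, 255, -0.0019, 0, 0.0635, 0, 0, 0],
  "squeeze": 30
}}

```text
time: 17.27
tcp_pos: [0.5019, 0.2021, 0.0606]
tool_rot: [-0.26, -3.101, -0.004]
ft_force: [-0.0, -0.1, 0.5]
grip_width: 0.521
grasp_force: 30.0
```

Request:
{"name": "jog_arm", "arguments": {
  "series": [255, 0, 0, 0, 0, 0, 0, 255, 0, 0, 0, 0, 0, 0, 255, 0, 0, 0, 0, 0, 0]
}}

```text
time: 17.65
tcp_pos: [0.5019, 0.2021, 0.0606]
tool_rot: [-0.26, -3.101, -0.004]
ft_force: [0.2, 0.7, 1.0]
grip_width: 0.522
grasp_force: 30.0
```

Request:
{"name": "jog_arm", "arguments": {
  "series": [255, 0, 0, -0.003, 0, 0, 0, 255, 0.0003, 0, -0.01, 0, 0, 0, 255, 0.0006, 0, -0.02, 0, 0, 0, 255, 0.0009, 0, -0.03, 0, 0, 0, 255, 0.0012, 0, -0.04, 0, -0.01, 0, 255, 0.0018, 0, -0.06, 0, -0.02, 0, 255, 0.0025, 0, -0.085, 0, -0.03, 0, 255, 0.0033, 0, -0.11, 0, -0.03, 0, 255, 0.004, 0, -0.13, 0, -0.03, 0, 255, 0.0042, 0, -0.14, 0, -0.03, 0]
}}

```text
time: 18.9
tcp_pos: [0.5021, 0.2022, 0.2026]
tool_rot: [0.262, 3.128, 0.001]
ft_force: [-0.1, 0.4, -1.2]
grip_width: 0.525
grasp_force: 30.0
```

```bash
cat > c.py <<'E'
from h import *
import sys
o=get_obs();p=capture("wrist");goto((.616,-.219,.2),2.994,o);print(o["grip_width"],o["grasp_force"],o["joints"])
m=cv2.morphologyEx(blue(p["img"],(100,90,25)),cv2.MORPH_CLOSE,np.ones((7,7)))
c=max(cv2.findContours(m,0,2)[0],key=cv2.contourArea)[:,0]
# plate outline in tool xy at plate's top plane (z tool = -0.021)
W=Rn.from_rotvec(o["tool_rot"]);T=[]
for u in c:
    a,d=ray(p,u,o);a=W.inv().apply(a-o["tcp_pos"]);d=W.inv().apply(d);T.append((a+d*(-.021-a[2])/d[2])[:2])
T=np.array(T);print("tool x",T[:,0].min(),T[:,0].max(),"y",T[:,1].min(),T[:,1].max(),cv2.minAreaRect((T*1000).astype(np.float32)))
cv2.imwrite(sys.argv[1],p["img"][...,::-1])
E
python3 c.py pics/w5.png
```

```text
t 18.9 tcp [0.5021 0.2022 0.2026] shift [-0.1823 -0.3964  0.0026] turn [ 0.0009  0.0021 -0.0194] ft [-0.11  0.41 -1.15]
0.5245312636195792 29.997371435165405 [ 3.15217716e-01  2.81499669e-01  1.55153308e+00 -1.61129945e-04
  1.30624878e+00 -1.08854086e+00]
tool x -0.0381906097195054 0.022788647271302524 y -0.024165210711800146 0.025664383794674325 ((-7.700870513916016, 0.7498779296875), (49.830322265625, 60.977577209472656), 89.99768829345703)
```

View pics/w5.png

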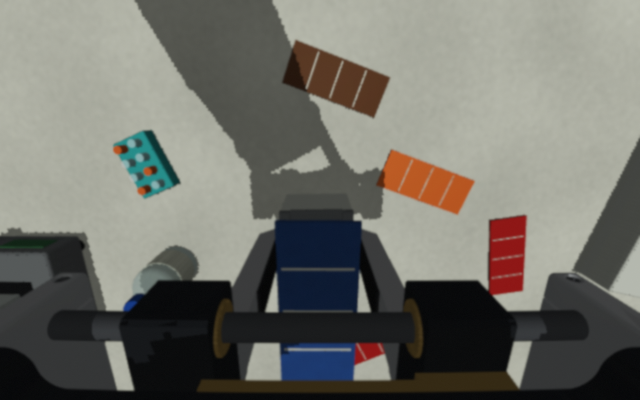

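The plate is held 21 mm from its front end, so its centre is at tool x −0.038. Next I'll go to a viewpoint where the block shows beside the tool.

Run:
```python
from h import *
from scipy.optimize import least_squares
o=get_obs();goto((.68,-.09,.24),2.994,o)
p=capture("wrist")
W=Rn.from_rotvec(o["tool_rot"])
def rows(th):
    r=[]
    for x in(.0225,-.0075,-.0375,-.0675):
        r.append(proj(p,W.apply([x*np.cos(th[0]),0,-.021-x*np.sin(th[0])+th[1]])+o["tcp_pos"],o)[1])
    return np.array(r)
col=p["img"][225:380,290:345].astype(float).min(2).mean(1)
print(rows([0,0]),rows([.05,0]), [i+225 for i in range(1,154) if col[i]>col[i-1] and col[i]>=col[i+1] and col[i]>col.mean()+15])
```

```text
t 18.95 tcp [0.5023 0.2022 0.2031] shift [-0.2239 -0.2586 -0.0366] turn [ 0.0012  0.0027 -0.0195] ft [ 0.76 -0.18  0.24]
[220.48963317 268.07434167 311.11736803 350.10901628] [221.23150202 267.74484069 309.15286754 346.13877871] [269, 311, 349]
```

Request:
{"name": "jog_arm", "arguments": {
  "series": [255, -0.03, -0.035, -0.02, 0, 0, 0, 255, -0.065, -0.075, -0.037, 0, 0, -0.01, 255, -0.1, -0.115, -0.037, 0, 0, -0.0195, 255, -0.135, -0.155, -0.037, 0, 0, -0.0195, 255, -0.165, -0.195, -0.037, 0, 0, -0.0195, 255, -0.195, -0.23, -0.037, 0, 0, -0.0195, 255, -0.215, -0.25, -0.037, 0, 0, -0.0195, 255, -0.224, -0.2586, -0.037, 0, 0, -0.0195, 255, -0.224, -0.2586, -0.037, 0, 0, -0.0195, 255, -0.224, -0.2586, -0.037, 0, 0, -0.0195]
}}

```text
time: 20.25
tcp_pos: [0.6795, -0.0891, 0.2377]
tool_rot: [-0.23, -3.133, -0.0]
ft_force: [-0.3, 0.6, -0.5]
grip_width: 0.528
grasp_force: 30.0
```

```bash
python3 c.py pics/w6.png
```

```text
t 20.25 tcp [ 0.6795 -0.0891  0.2377] shift [ 0.0438 -0.1378  0.0377] turn [ 0.0001 -0.0001  0.001 ] ft [-0.33  0.62 -0.47]
0.5278053532246472 29.997320473194122 [-1.83872284e-01  5.99715444e-01  1.02071219e+00  1.14248165e-04
  1.52127439e+00 -1.60803662e+00]
tool x -0.03820635765106588 0.022171831235156682 y -0.024169129173600742 0.025660403314050156 ((-8.01718521118164, 0.7459487915039062), (49.83027267456055, 60.37641525268555), 89.9976577758789)
```

View pics/w6.png

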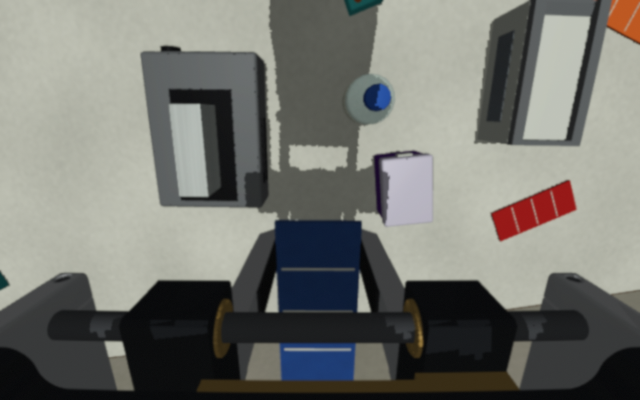

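Run:
```python
from h import *
o=get_obs();p=capture("wrist");pt=capture("top");it=cv2.imread("pics/top0.png")[...,::-1]
def quad(img,roi):
    x,y,w,h=roi;g=cv2.cvtColor(np.ascontiguousarray(img),cv2.COLOR_RGB2GRAY)[y:y+h,x:x+w]
    th,m=cv2.threshold(g,0,255,cv2.THRESH_OTSU)
    m=(g>th).astype(np.uint8)
    th2=g[m>0];t=(th2.max()*0.5+np.median(g[m==0])*0.5)
    m=(g>t+15).astype(np.uint8)
    c=max(cv2.findContours(m,0,2)[0],key=cv2.contourArea)[:,0]+[x,y]
    print("thr",t,"bbox",cv2.boundingRect(c));return c
cw=quad(p["img"],(165,95,60,108));ct=quad(it,(466,165,34,60))
for z in(.098,.102,.106,.110,.114,.118):
    A=cv2.minAreaRect((1000*np.array([onz(p,u,z,o)[:2] for u in cw])).astype(np.float32))
    B=cv2.minAreaRect((1000*np.array([onz(pt,u,z)[:2] for u in ct])).astype(np.float32))
    print(z,*[np.round(np.hstack(r),1) for r in(A,B)])
```

```text
thr 123.0 bbox (169, 104, 39, 92)
thr 91.0 bbox (473, 172, 20, 47)
0.098 [ 617.7 -219.6   32.6   97.6   80.9] [ 616.5 -219.6   30.2   95.3   80.6]
0.102 [ 617.5 -217.8   32.2   96.4   80.9] [ 616.1 -218.    30.    94.8   80.6]
0.106 [ 617.3 -216.    31.8   95.2   80.9] [ 615.7 -216.4   29.8   94.3   80.6]
0.11 [ 617.1 -214.2   31.4   93.9   80.9] [ 615.3 -214.8   29.7   93.7   80.6]
0.114 [ 616.8 -212.4   31.    92.7   80.9] [ 614.9 -213.3   29.5   93.2   80.6]
0.118 [ 616.6 -210.6   30.6   91.5   80.9] [ 614.5 -211.7   29.4   92.7   80.6]
```

Run:
```python
from h import *
goto((.579,-.2106,.2),2.981); goto((.579,-.2106,.108),2.981)
```

```text
t 20.4 tcp [ 0.6796 -0.0893  0.238 ] shift [ 0.0818 -0.1347  0.0379] turn [0.     0.0004 0.0139] ft [-0.2   0.25 -0.51]
t 20.4 tcp [ 0.6796 -0.0893  0.238 ] shift [ 0.0819 -0.1347  0.1299] turn [0.     0.0004 0.0139] ft [-0.2   0.25 -0.51]
```

Request:
{"name": "jog_arm", "arguments": {
  "series": [255, 0.02, -0.03, 0, 0, 0, 0, 255, 0.045, -0.075, 0, 0, 0, 0.01, 255, 0.07, -0.115, 0.01, 0, 0, 0.0139, 255, 0.0818, -0.1347, 0.03, 0, 0, 0.0139, 255, 0.0818, -0.1347, 0.06, 0, 0, 0.0139, 255, 0.0818, -0.1347, 0.09, 0, 0, 0.0139, 255, 0.0818, -0.1347, 0.11, 0, 0, 0.0139, 255, 0.0818, -0.1347, 0.122, 0, 0, 0.0139, 255, 0.0818, -0.1347, 0.128, 0, 0, 0.0139, 255, 0.0818, -0.1347, 0.13, 0, 0, 0.0139]
}}

```text
time: 21.65
tcp_pos: [0.5793, -0.2114, 0.108]
tool_rot: [0.253, 3.131, -0.0]
ft_force: [-0.2, 1.2, -0.9]
grip_width: 0.524
grasp_force: 30.0
```

Run:
```python
from h import *
for _ in range(3):goto((.579,-.2106,.0955),2.981);p=capture("scene")
c=p["img"][130:230,160:290];c=cv2.resize(c,None,fx=5,fy=5,interpolation=2);cv2.imwrite("pics/s7.png",c[...,::-1])
```

```text
t 21.65 tcp [ 0.5793 -0.2114  0.108 ] shift [0.0004 0.0007 0.0125] turn [-0.0002  0.0006 -0.0007] ft [-0.18  1.22 -0.93]
t 21.7 tcp [ 0.5792 -0.2114  0.1079] shift [0.0004 0.0008 0.0124] turn [-0.0002  0.0006 -0.0008] ft [ 0.86 -0.65 -2.02]
t 21.75 tcp [ 0.5793 -0.2114  0.1081] shift [0.0004 0.0008 0.0126] turn [-0.0002  0.0007 -0.0009] ft [-0.94 -0.55 -0.94]
```

View pics/s7.png

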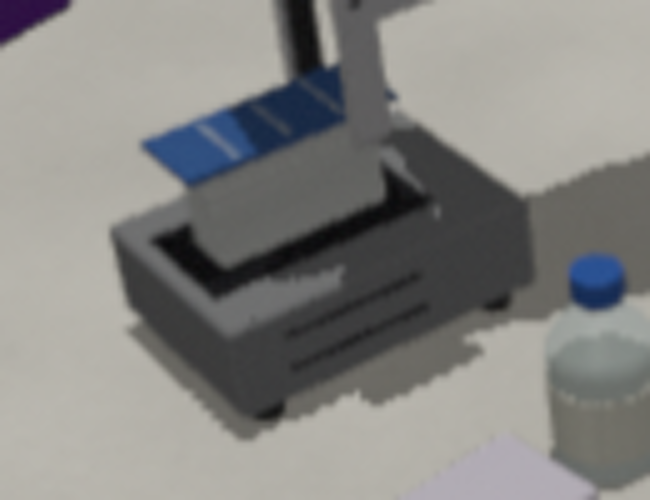

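The plate hangs level over the block, aligned with it and with the fingers clear on both sides. I'll lower it slowly.

Request:
{"name": "jog_arm", "arguments": {
  "series": [255, 0, 0.0004, 0.002, 0, 0, 0, 255, 0, 0.0007, 0.004, 0, 0, 0, 255, 0, 0.0007, 0.006, 0, 0, 0, 255, 0, 0.0007, 0.0075, 0, 0, 0, 255, 0, 0.0007, 0.009, 0, 0, 0, 255, 0, 0.0007, 0.01, 0, 0, 0, 255, 0, 0.0007, 0.011, 0, 0, 0, 255, 0, 0.0007, 0.0115, 0, 0, 0]
}}

```text
time: 22.8
tcp_pos: [0.5792, -0.2107, 0.096]
tool_rot: [-0.253, -3.131, -0.0]
ft_force: [0.3, -0.2, -1.8]
grip_width: 0.526
grasp_force: 30.0
```

Request:
{"name": "jog_arm", "arguments": {
  "series": [255, 0, 0, 0.001, 0, 0, 0, 255, 0, 0, 0.002, 0, 0, 0, 255, 0, 0, 0.002, 0, 0, 0]
}}

```text
time: 23.18
tcp_pos: [0.5794, -0.2108, 0.0945]
tool_rot: [0.253, 3.131, -0.0]
ft_force: [0.9, 0.7, 3.3]
grip_width: 0.524
grasp_force: 30.0
```

Request:
{"name": "jog_arm", "arguments": {
  "series": [255, 0, 0, 0.0007, 0, 0, 0, 255, 0, 0, 0.0015, 0, 0, 0, 255, 0, 0, 0.0015, 0, 0, 0]
}}

```text
time: 23.55
tcp_pos: [0.5798, -0.211, 0.0944]
tool_rot: [0.253, 3.129, -0.001]
ft_force: [-4.3, 1.6, 13.5]
grip_width: 0.526
grasp_force: 30.0
```

Request:
{"name": "jog_arm", "arguments": {
  "series": [255, 0, 0, -0.001, 0, 0, 0, 255, 0, 0, -0.0013, 0, 0, 0, 255, 0, 0, -0.0013, 0, 0, 0],
  "squeeze": 10
}}

```text
time: 23.92
tcp_pos: [0.5794, -0.2108, 0.0942]
tool_rot: [0.253, 3.131, -0.0]
ft_force: [1.2, -1.3, 5.2]
grip_width: 0.528
grasp_force: 10.0
```

Request:
{"name": "jog_arm", "arguments": {
  "series": [110, 0, 0, 0, 0, 0, 0, 60, 0, 0, 0, 0, 0, 0, 40, 0, 0, 0, 0, 0, 0, 40, 0, 0, 0, 0, 0, 0, 40, 0, 0, 0, 0, 0, 0, 40, 0, 0, 0, 0, 0, 0]
}}

```text
time: 24.68
tcp_pos: [0.5792, -0.2107, 0.0939]
tool_rot: [-0.253, -3.131, 0.0]
ft_force: [0.4, -1.0, 0.2]
grip_width: 0.842
grasp_force: 0.0
```

Request:
{"name": "jog_arm", "arguments": {
  "series": [40, 0, 0, -0.005, 0, 0, 0, 40, 0, 0, -0.015, 0, 0, 0, 40, 0, 0, -0.035, 0, 0, 0, 40, 0, 0, -0.06, 0, 0, 0, 40, 0.02, 0, -0.1, 0, 0, 0, 40, 0.04, 0, -0.13, 0, 0, 0, 40, 0.06, 0, -0.14, 0, 0, 0, 40, 0.06, 0, -0.14, 0, 0, 0, 40, 0.06, 0, -0.14, 0, 0, 0]
}}

```text
time: 25.8
tcp_pos: [0.5203, -0.2011, 0.2336]
tool_rot: [-0.253, -3.131, -0.0]
ft_force: [0.6, -0.8, -0.6]
grip_width: 0.844
grasp_force: 0.0
```

Run:
```python
from h import *
ps=capture("scene");pt=capture("top")
def z(i,x,y,w,h):return cv2.resize(np.ascontiguousarray(i[y:y+h,x:x+w]),(400,400),interpolation=2)
cv2.imwrite("pics/f.png",np.hstack([z(ps["img"],170,125,100,100),z(pt["img"],425,155,100,100)])[...,::-1])
m=np.zeros((400,640),np.uint8);m[150:250,430:520]=cv2.morphologyEx(blue(pt["img"],(100,90,25)),cv2.MORPH_CLOSE,np.ones((5,5)))[150:250,430:520]
c=max(cv2.findContours(m,0,2)[0],key=cv2.contourArea)[:,0]
P=np.array([onz(pt,u,.1155)[:2] for u in c]);print(cv2.minAreaRect((P*1000).astype(np.float32)))
o=get_obs();p=capture("wrist");print(o["time"],o["grasp_force"],o["dq"].round(3))
m=cv2.morphologyEx(blue(p["img"],(100,90,25)),cv2.MORPH_CLOSE,np.ones((7,7)))
c=max(cv2.findContours(m,0,2)[0],key=cv2.contourArea)[:,0]
P=np.array([onz(p,u,.1155,o)[:2] for u in c]);print(cv2.minAreaRect((P*1000).astype(np.float32)))
```

```text
((615.1146240234375, -215.4442901611328), (53.08772277832031, 120.34932708740234), 80.4934310913086)
25.9 0.0 [-0.     0.002  0.001 -0.002 -0.    -0.001]
((609.5895385742188, -215.17379760742188), (52.844573974609375, 106.9768295288086), 80.75315856933594)
```

View pics/f.png

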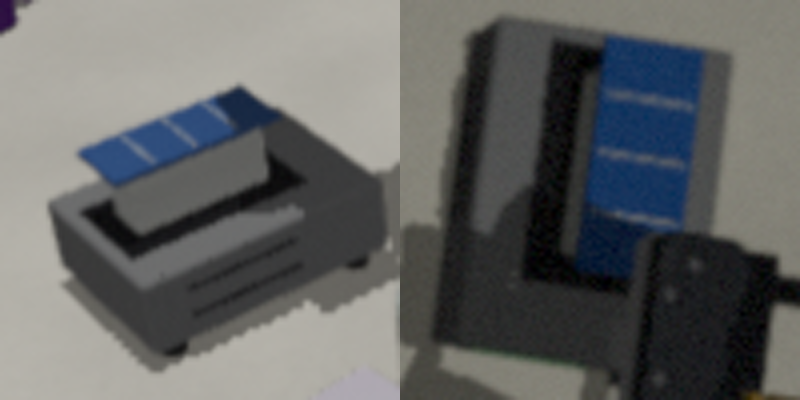

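The plate lies flat on the block. It is centred to about 1–2 mm, square to within 0.5°, and released, with the arm clear of it.

```bash
python3 -c "
from cell import *
print(close_job())"
```

```text
the job is handed in; nothing more can be done
None
```

The blue plate now lies flat, released, on the heater block, about 1–2 mm off centre and within 0.5° of square by camera, and the job was handed in at about 26 s; no verdict came back.

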